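# Release the fresh headset battery from the rocker-gate chute

### The job

Two battery chutes stand on the counter: on the one that holds the green battery, press the blue paddle down with the fingertips so that the rocker lifts the gate and the battery rolls out into the catch tray, then let the paddle come back up so that the gate is shut again. Do not touch the batteries themselves, keep the chute with the orange battery shut, and leave everything else on the counter where it stands.

Things in the scene. Friction and masses are not known exactly. Their poses are not given: they have to be found in the camera images.
- chute_green: Chute holding the green battery (else both are alike): plywood base 300 x 120 x 12 mm, fixed; origin at the centre of its underside, x from paddle to catch tray, y left of that, z up. Ramp 56 mm wide (centre y = -20 mm) falls 10 deg from x = -28 to 70 mm; grey catch tray x = 72 to 145, walls 48 mm high. Rocker fulcrum at x = -40, y = 40, z = 85 mm, axis along y; cheeks to z = 96.
- rocker_green (a joint): Lever of the chute with the green battery, rad: 0 at rest (gate shut) to 0.5 (blue paddle fully down). Rigid: paddle on the -x end, yellow gate plate on the +x end, 70 mm beyond the fulcrum. Pressing the paddle lifts the gate; it clears the battery from about 0.4. Spring return; pressing takes about 3 N at first, 6 N fully down.
- paddle_green (a point): Centre of the top face of the blue paddle (50 along x, 56 along y, 8 mm thick) of the chute with the green battery; at rest level, at x = -125, y = 30, z = 92 mm of the chute's frame. It turns with the lever about the fulcrum, sinking 41 mm in full travel; its axes are the lever's.
- cell_green: Green battery, a cylinder 26 mm in diameter, 50 mm long, about 70 g, lying across the ramp against the gate; origin at its centre, y along its length (it rolls about y). At the start its centre is at about x = 14.5, y = -20, z = 57 mm of its chute's frame.
- tray_green (a point): Where the centre of the green battery comes to rest in its catch tray: against the end wall, at x = 132, y = -20, z = 28 mm of the chute's frame. The point is fixed to the chute.
- chute_orange: Chute holding the orange battery (else both are alike): plywood base 300 x 120 x 12 mm, fixed; origin at the centre of its underside, x from paddle to catch tray, y left of that, z up. Ramp 56 mm wide (centre y = -20 mm) falls 10 deg from x = -28 to 70 mm; grey catch tray x = 72 to 145, walls 48 mm high. Rocker fulcrum at x = -40, y = 40, z = 85 mm, axis along y; cheeks to z = 96.
- rocker_orange (a joint): Lever of the chute with the orange battery, rad: 0 at rest (gate shut) to 0.5 (blue paddle fully down). Rigid: paddle on the -x end, yellow gate plate on the +x end, 70 mm beyond the fulcrum. Pressing the paddle lifts the gate; it clears the battery from about 0.4. Spring return; pressing takes about 3 N at first, 6 N fully down.
- paddle_orange (a point): Centre of the top face of the blue paddle (50 along x, 56 along y, 8 mm thick) of the chute with the orange battery; at rest level, at x = -125, y = 30, z = 92 mm of the chute's frame. It turns with the lever about the fulcrum, sinking 41 mm in full travel; its axes are the lever's.
- cell_orange: Orange battery, a cylinder 26 mm in diameter, 50 mm long, about 70 g, lying across the ramp against the gate; origin at its centre, y along its length (it rolls about y). At the start its centre is at about x = 14.5, y = -20, z = 57 mm of its chute's frame.
- tray_orange (a point): Where the centre of the orange battery comes to rest in its catch tray: against the end wall, at x = 132, y = -20, z = 28 mm of the chute's frame. The point is fixed to the chute.
- globe: Frosted white glass lamp globe, 128 mm wide, 127 mm tall, on its collar; loose, to be left alone; origin at the centre of its underside.
- stopwatch: Steel stopwatch lying face up, 52 mm across, 12 mm thick; loose, to be left alone; origin at the centre of its underside.
- doorstop: Yellow ribbed rubber doorstop wedge, 120 x 36 x 34 mm, long axis x; loose, to be left alone; origin at the centre of its underside.
- mug: Blue mug, 80 mm across, 95 mm tall, handle at +y; loose, to be left alone; origin at the centre of its underside.
- tape_roll: Black roll of tape lying flat, 110 mm across, 48 mm tall; loose, to be left alone; origin at the centre of its underside.
- torch: Black torch lying along x, 145 mm long, 33 mm thick; loose, to be left alone; origin at the centre of its underside.

How it is judged:
By the outcome, as a careful person would: the job done as asked, in the order asked, and still so for the second after the job is handed in, with the robot touching nothing.
It also fails if it takes over 32 s, if anything falls off the work surface, if the arm or the gripper's body presses on something with over 40 N, if the wrist force passes 120 N, or if a joint passes its speed limit or range.

### The arm

A 7-joint arm with a two-finger parallel gripper is mounted at the origin on the work surface. World frame = base frame: x ahead of the robot, y to its left, z up, the work surface at z = 0. Lengths are in m, angles in rad, forces in N, time in s.
With the tool pointing down it reaches from about 0.425 to 0.875 m from the base axis. Payload 9.9 kg.
Tool frame: the origin (TCP) lies midway between the tips of the shut fingers; the grasp point (between the pads) lies 19 mm behind it; z points along the fingers, x is the direction in which the jaws open and shut, and the axes are right-handed (so a half turn about z gives the same grasp; the last joint's range is limited). The gripper opens to 85 mm and grips with 20 to 120 N. Pads are 22 mm wide; open, the fingers measure 114 mm over their backs; the gripper's body (76 mm by 85 mm) begins 54 mm behind the grasp point. The pads swing forward as they close: fully open they stand 13 mm farther back than shut.
Start: joints at [-1.422, 0.576, 0.025, 1.437, -0.015, 1.129, -0.057], TCP at [0.156, 0.657, 0.231] pointing down, gripper open.
Joint ranges: [-2.76, 2.76], [-0.34, 2.15], [-1.52, 1.57], [0.19, 2.46], [-1.09, 4.23], [0.17, 1.99], [-2.82, 2.82]. Speed limits (rad/s): [2.22, 2.22, 3.01, 3.01, 3.14, 3.14, 3.14].

### API

Orientations are given as a rotation vector (axis times angle).
In Python, from rig import * gives the robot as it stands. The module is installed in compiled form; this text tells all that it offers.
- The arm moves only by the shell command python3 -m jog 'ROWS' [FORCE]. ROWS is JSON, a list of rows, each an object with "angular": the turn, a rotation vector about the tool's x, y, z as a fraction of full scale, a list of three; "dp": the shift along the tool's x, y, z as a fraction of full scale, a list of three; "claw": the opening, from 0 (shut) to 1 (fully open). A call has exactly 5 rows; each row shifts and turns the commanded pose from where the row before left it, along the tool's axes as they then stand; what a row does not reach is not made up. Full scale, the value 1, is 0.04 m for a shift and 6 degrees for a turn. A row lasts 1/10 s, in which the tool goes at most 50 mm and 8.59 degrees, less where a joint would pass 70% of its speed; a pose out of reach is approached as far as the arm can. A call with a number of a shift or a turn outside -1 to 1 is refused whole. A call with a gripper value outside its range is refused whole. The fingers move at their own pace and stop on an object; FORCE is the grip in N (left out, the last holds). Time passes only in rows, so rows that do not move let the fingers close, or fill a call up. It gives the time, the measured TCP pose, the force and the opening at its end, in the units of the state.
- read_state(): the state, without advancing time (a new reading comes with each control period).
- snapshot(name): name is "side" or "top" or "wrist"; returns a dict with "frame" (480x640x3 uint8, red, green, blue), "camera_matrix" (3x3 intrinsics, pixels), "pose" (4x4, takes a point from camera to world coordinates). Camera axes: x right, y down, z forward; pixel columns grow to the right and rows downward; lengths in m; the calibration is good to about 2 mm. A picture is of the moment at which its call begins. There is no depth.
- job_done(): hands the job in, once; it reports no verdict.
The state is a dict: "time_s": time; "joint_positions": joint angles; "dq": joint speeds; "joint_efforts": joint torques, N m; "ee_pos": TCP position; "tcp_rot": TCP orientation; "wrist_force": force on the tool from outside, world axes, zero at the start; "ft_torque": the same for the moment, N m; "opening": opening from 0.0 (shut) to 1.0 (fully open).
Only numpy, scipy, OpenCV 4.12 (cv2) and the standard library are available. Lean on these libraries where they do the work, as an engineer would, in place of code of your own. Each camera call takes 0.05 s, during which the arm holds its last target.

## Working session

There is one attempt and no reset: what is moved stays moved. The work goes in short steps, Python scripts to look and compute and a shell command to move; the robot and the scene stay as the last step left them, time stands still between calls to the robot, and variables do not carry over. Pictures are saved under pics/ and viewed, and the job is handed in when it is done.

```bash
mkdir -p pics; python3 - <<'E'
from rig import *
import cv2,numpy as np
s=read_state();print(s['time_s'],s['ee_pos'],s['tcp_rot'],s['opening'])
for n in ['side','top']:
    d=snapshot(n);cv2.imwrite(f'pics/{n}0.png',d['frame'][:,:,::-1]);print(n,d['camera_matrix'],d['pose'])
    np.savez(f'{n}0.npz',**d)
E
```

```text
0.0 [0.15560282 0.65633745 0.23045206] [ 2.46353972e+00  1.94777637e+00 -1.99979862e-03] 0.9965910368732216
side [[475.1970996    0.         317.33347088]
 [  0.         475.1970996  236.2214131 ]
 [  0.           0.           1.        ]] [[ 0.83563366 -0.33945874  0.43183811  0.02933635]
 [-0.54896791 -0.54292094  0.63550853 -0.81474585]
 [ 0.01872503 -0.76811758 -0.64003497  0.8768926 ]
 [ 0.          0.          0.          1.        ]]
top [[441.47636872   0.         315.74631176]
 [  0.         441.47636872 243.14382556]
 [  0.           0.           1.        ]] [[-8.78723193e-03 -9.98957536e-01  4.47953727e-02  5.14492998e-01]
 [-9.99961310e-01  8.76033432e-03 -7.96733183e-04 -2.16043135e-02]
 [ 4.03480176e-04 -4.48006406e-02 -9.98995866e-01  1.29285002e+00]
 [ 0.00000000e+00  0.00000000e+00  0.00000000e+00  1.00000000e+00]]
```

View pics/side0.png

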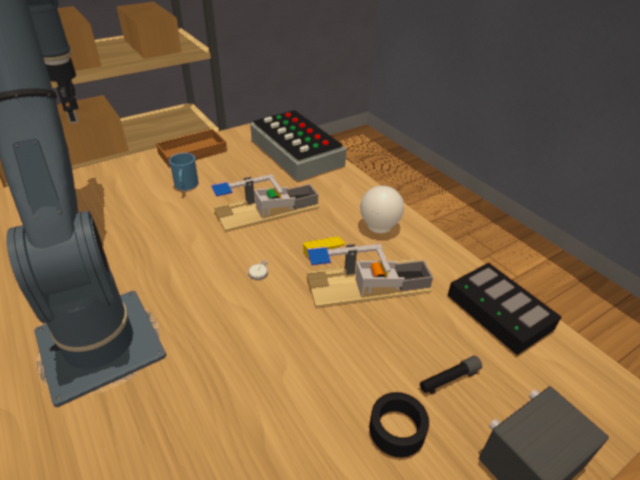

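View pics/top0.png

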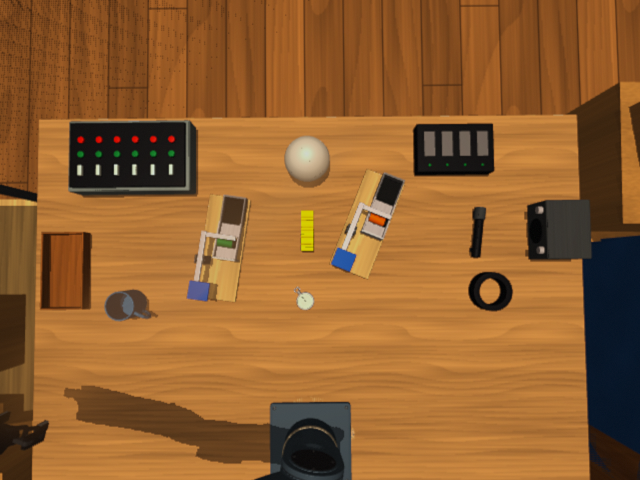

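The green chute is the left one in the top view, with its paddle near (199,291) and the battery near (226,243). I'll enlarge both pictures to get exact points.

```bash
python3 - <<'E'
import cv2
a=cv2.imread('pics/top0.png')[185:310,170:270];cv2.imwrite('pics/topz.png',cv2.resize(a,None,fx=4.8,fy=4.8,interpolation=cv2.INTER_CUBIC))
a=cv2.imread('pics/side0.png')[160:240,200:330];cv2.imwrite('pics/sidez.png',cv2.resize(a,None,fx=6,fy=6,interpolation=cv2.INTER_CUBIC))
E
```

```text
(no output)
```

View pics/topz.png

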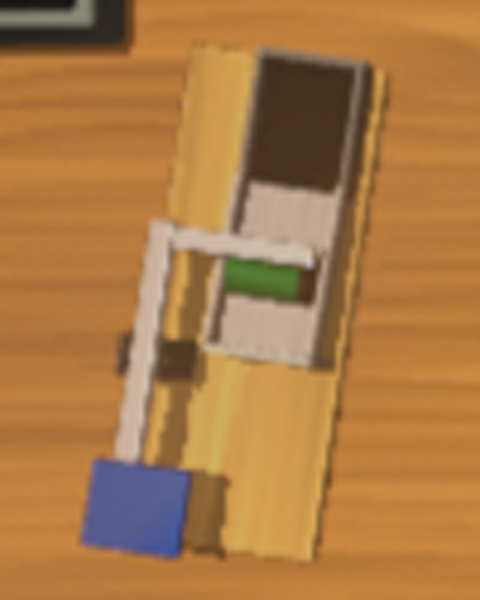

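View pics/sidez.png

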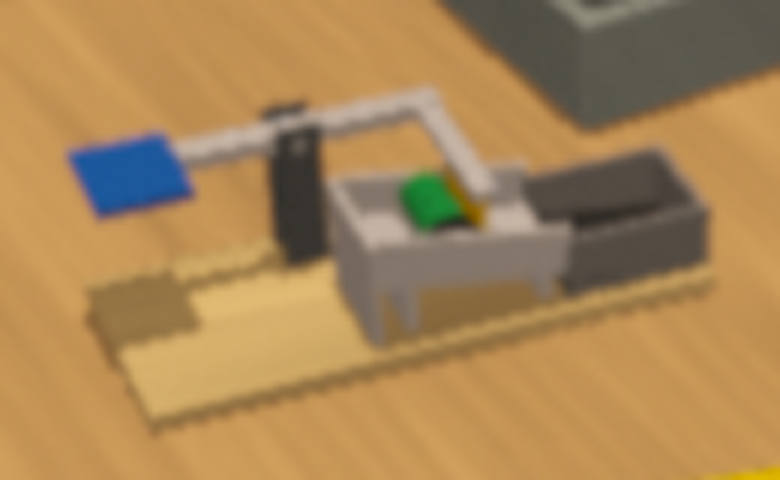

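```bash
cat > fit.py <<'E'
import numpy as np
from scipy.optimize import least_squares
D={n:np.load(n+'0.npz') for n in('top','side')}
def proj(n,P):
    T=D[n]['pose'];c=(np.asarray(P)-T[:3,3])@T[:3,:3];u=c@D[n]['camera_matrix'].T;return u[:,:2]/u[:,2:]
PD=[(-100,58,92),(-100,2,92),(-150,2,92),(-150,58,92)]
obs={'top':([(97,460),(190,472),(180,557),(82,543),(385,68),(192,45),(315,560)],PD+[(150,-60,12),(150,60,12),(-150,-60,12)],4.8,(170,185)),
'side':([(163,135),(192,195),(100,217),(68,155),(155,418),(712,272),(90,290)],PD+[(-150,-60,12),(150,-60,12),(-150,60,12)],6,(200,160))}
def w(q,P):
    P=np.array(P)/1000.;c,s=np.cos(q[2]),np.sin(q[2]);return P@np.array([[c,-s,0],[s,c,0],[0,0,1]]).T+[q[0],q[1],0]
def f(q,ns=('top','side')):
    r=[]
    for n in ns:
        px,P,k,o=obs[n];r.append((proj(n,w(q,P))-((np.array(px)+.5)/k-.5+o)).ravel())
    return np.concatenate(r)
if __name__=='__main__':
    for ns in [('top','side'),('top',),('side',)]:
        s=least_squares(f,[.5,.2,-.1],args=(ns,));q=s.x
        print(ns,q.round(4),'rms',np.sqrt(np.mean(s.fun**2)).round(2))
        print('paddle',w(q,[(-125,30,92)]).round(4),'tray',w(q,[(132,-20,28)]).round(3))
    print(f(least_squares(f,[.5,.2,-.1]).x).reshape(-1,2).round(1).tolist())
    from rig import read_state
    from scipy.spatial.transform import Rotation as R
    st=read_state();print(R.from_rotvec(st['tcp_rot']).as_matrix().round(3))
E
python3 fit.py
```

```text
('top', 'side') [ 0.5618  0.2488 -0.1415] rms 0.59
paddle [[0.4423 0.2961 0.092 ]] tray [[0.69  0.21  0.028]]
('top',) [ 0.5624  0.2492 -0.1447] rms 0.36
paddle [[0.443  0.2969 0.092 ]] tray [[0.69  0.21  0.028]]
('side',) [ 0.5607  0.2472 -0.1347] rms 0.6
paddle [[0.4408 0.2937 0.092 ]] tray [[0.689 0.21  0.028]]
[[-0.2, -0.3], [0.9, -0.1], [0.3, 0.6], [0.3, 0.7], [0.1, 0.5], [-0.4, -0.2], [0.3, 0.4], [0.3, -0.7], [1.2, -0.9], [-0.4, -0.6], [-0.3, -0.3], [-0.3, 0.1], [1.1, -0.3], [-0.9, -1.2]]
[[ 0.231  0.973 -0.   ]
 [ 0.973 -0.231 -0.001]
 [-0.001  0.    -1.   ]]
```

```bash
python3 -m jog '[{"angular":[0,0,0],"dp":[-0.7,0.9,0],"claw":0},{"angular":[0,0,0],"dp":[-0.7,0.9,0],"claw":0},{"angular":[0,0,0],"dp":[-0.7,0.9,0],"claw":0},{"angular":[0,0,0],"dp":[-0.7,0.9,0],"claw":0},{"angular":[0,0,0],"dp":[-0.7,0.9,0],"claw":0}]'
python3 -m jog '[{"angular":[0,0,0],"dp":[-0.7,0.9,0],"claw":0},{"angular":[0,0,0],"dp":[-0.7,0.9,0],"claw":0},{"angular":[0,0,0],"dp":[-0.7,0.9,0],"claw":0},{"angular":[0,0,0],"dp":[-0.7,0.9,0],"claw":0},{"angular":[0,0,0],"dp":[0,0,0],"claw":0}]'
cat > where.py <<'E'
from rig import *
import numpy as np
from scipy.spatial.transform import Rotation as R
s=read_state();M=R.from_rotvec(s['tcp_rot']).as_matrix();p=np.array(s['ee_pos'])
print(s['time_s'],p.round(4),'z',M[:,2].round(3),'x',M[:,0].round(3),'F',np.round(s['wrist_force'],1),s['opening'])
q=(.5618,.2488,-.1415);c,sn=np.cos(q[2]),np.sin(q[2]);d=p[:2]-q[:2]
print('chute mm',(1000*np.array([c*d[0]+sn*d[1],-sn*d[0]+c*d[1],p[2]])).round(1))
t=np.array([q[0]-c*.128-sn*.03,q[1]-sn*.128+c*.03,.112])
print('to go, tool fractions',(M.T@(t-p)/.04).round(2))
E
python3 where.py
```

```text
time_s: 0.6
ee_pos: [0.2994, 0.4773, 0.231]
tcp_rot: [2.464, 1.948, -0.001]
wrist_force: [0.9, -0.3, 0.5]
opening: 0.146
time_s: 1.1
ee_pos: [0.4172, 0.3304, 0.2313]
tcp_rot: [2.471, 1.934, -0.001]
wrist_force: [-0.1, -0.3, -0.2]
opening: -0.002
1.1 [0.4172 0.3304 0.2313] z [ 0.002 -0.003 -1.   ] x [ 0.24   0.971 -0.003] F [-0.1 -0.3 -0.2] -0.00207477677151314
chute mm [-154.7   60.4  231.3]
to go, tool fractions [-0.68  0.73  2.99]
```

```bash
python3 -m jog '[{"angular":[0,0,0],"dp":[-0.68,0.73,0],"claw":0},{"angular":[0,0,0],"dp":[0,0,0.8],"claw":0},{"angular":[0,0,0],"dp":[0,0,0.8],"claw":0},{"angular":[0,0,0],"dp":[0,0,0.8],"claw":0},{"angular":[0,0,0],"dp":[0,0,0],"claw":0}]'
python3 where.py
python3 - <<'E'
from rig import *
import cv2
d=snapshot('side');a=d['frame'][100:260,130:340,::-1];cv2.imwrite('pics/s1.png',cv2.resize(a,None,fx=3.7,fy=3.7,interpolation=cv2.INTER_CUBIC))
E
```

```text
time_s: 1.6
ee_pos: [0.4326, 0.3025, 0.1319]
tcp_rot: [-2.464, -1.949, 0.011]
wrist_force: [0.0, -0.1, 0.0]
opening: 0.002
1.6 [0.4326 0.3025 0.1319] z [-0.006 -0.004 -1.   ] x [ 0.23   0.973 -0.006] F [ 0.  -0.1  0. ] 0.0016803201920168914
chute mm [-135.4   34.9  131.9]
to go, tool fractions [-0.1  0.2  0.5]
```

View pics/s1.png

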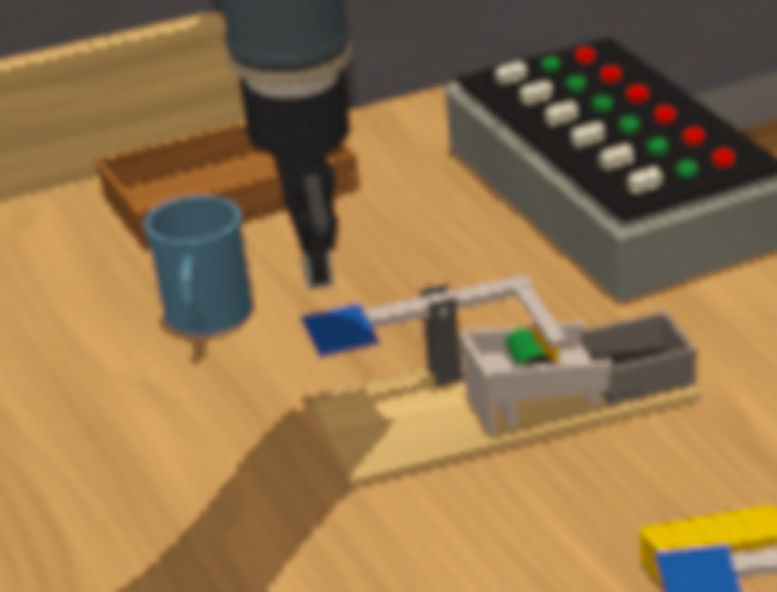

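The picture shows the shut fingertips above and slightly left of the blue paddle, about (318,283) against (340,330). The mug is clear and the battery is still behind the gate. I'll correct sideways and come down to just above the paddle.

```bash
python3 -m jog '[{"angular":[0,0,0],"dp":[-0.1,0.2,0.25],"claw":0},{"angular":[0,0,0],"dp":[0,0,0.15],"claw":0},{"angular":[0,0,0],"dp":[0,0,0],"claw":0},{"angular":[0,0,0],"dp":[0,0,0],"claw":0},{"angular":[0,0,0],"dp":[0,0,0],"claw":0}]'
python3 where.py
```

```text
time_s: 2.15
ee_pos: [0.442, 0.2982, 0.1198]
tcp_rot: [-2.464, -1.949, -0.001]
wrist_force: [0.3, -0.7, 0.6]
opening: -0.003
2.15 [0.442  0.2982 0.1198] z [ 0.001  0.001 -1.   ] x [0.231 0.973 0.001] F [ 0.3 -0.7  0.6] -0.0026666489572220757
chute mm [-125.6   32.   119.8]
to go, tool fractions [-0.06 -0.06  0.2 ]
```

```bash
python3 -m jog '[{"angular":[0,0,0],"dp":[-0.06,-0.06,0.4],"claw":0},{"angular":[0,0,0],"dp":[0,0,0.3],"claw":0},{"angular":[0,0,0],"dp":[0,0,0.3],"claw":0},{"angular":[0,0,0],"dp":[0,0,0.2],"claw":0},{"angular":[0,0,0],"dp":[0,0,0],"claw":0}]'
python3 where.py
```

```text
time_s: 2.65
ee_pos: [0.439, 0.296, 0.0704]
tcp_rot: [2.464, 1.948, -0.001]
wrist_force: [0.4, -0.0, -0.0]
opening: 0.005
2.65 [0.439  0.296  0.0704] z [-0.001 -0.001 -1.   ] x [ 0.231  0.973 -0.001] F [ 0.4 -0.  -0. ] 0.004511516912840905
chute mm [-128.2   29.4   70.4]
to go, tool fractions [ 0.01  0.   -1.04]
```

The force is zero 20 mm below the paddle's rest height, so I'll look before going further.

```bash
cat > look.py <<'E'
import sys,cv2,numpy as np
from rig import *
t=sys.argv[1]
a=snapshot('side')['frame'][120:250,150:340,::-1];a=cv2.resize(a,None,fx=3,fy=3,interpolation=cv2.INTER_CUBIC)
b=snapshot('top')['frame'][185:315,170:265,::-1];b=cv2.resize(b,None,fx=2.2,fy=3,interpolation=cv2.INTER_CUBIC)
cv2.imwrite(f'pics/{t}.png',np.hstack([a,b]))
cv2.imwrite(f'pics/{t}w.png',snapshot('wrist')['frame'][:,:,::-1])
E
python3 look.py l1; python3 where.py
```

```text
2.8 [0.4389 0.2961 0.0713] z [-0. -0. -1.] x [ 0.231  0.973 -0.   ] F [-1.1  0.6 -0.2] 0.0016427662024636111
chute mm [-128.4   29.5   71.3]
to go, tool fractions [ 0.01  0.01 -1.02]
```

View pics/l1.png

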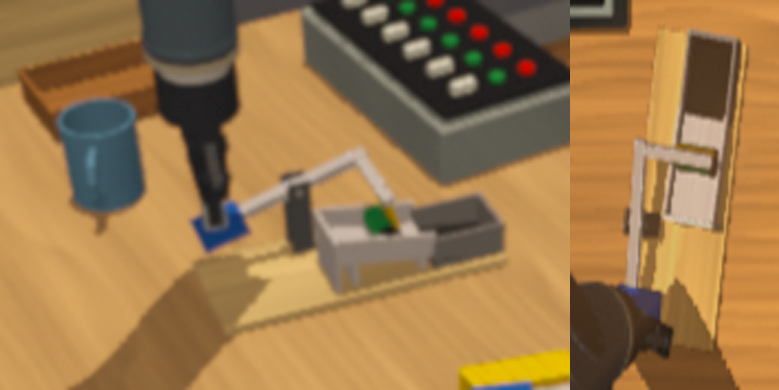

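View pics/l1w.png

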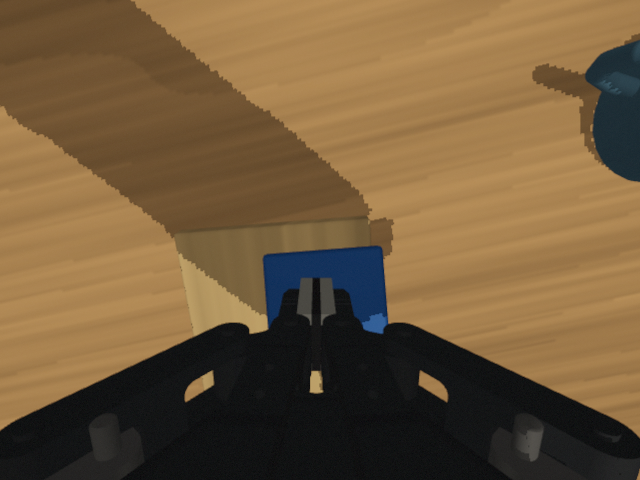

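The tips are centred on the paddle at (218,225) in the left panel. It has gone down and the gate is partly raised, so the force reading isn't reliable and I'll steer by height. Next I'll press to about 55 mm, where the lever should be at roughly 0.45 rad.

```bash
python3 -m jog '[{"angular":[0,0,0],"dp":[0,0,0.2],"claw":0},{"angular":[0,0,0],"dp":[0,0,0.2],"claw":0},{"angular":[0,0,0],"dp":[0,0,0],"claw":0},{"angular":[0,0,0],"dp":[0,0,0],"claw":0},{"angular":[0,0,0],"dp":[0,0,0],"claw":0}]'
python3 look.py l2; python3 where.py
```

```text
time_s: 3.3
ee_pos: [0.4391, 0.2966, 0.0557]
tcp_rot: [-2.464, -1.948, -0.001]
wrist_force: [-0.5, 0.5, 5.5]
opening: 0.006
3.45 [0.4391 0.2965 0.0557] z [ 0.001  0.001 -1.   ] x [0.23  0.973 0.001] F [-0.3  0.2  5.8] 0.000754880743552691
chute mm [-128.2   30.    55.7]
to go, tool fractions [ 0.    0.01 -1.41]
```

View pics/l2.png

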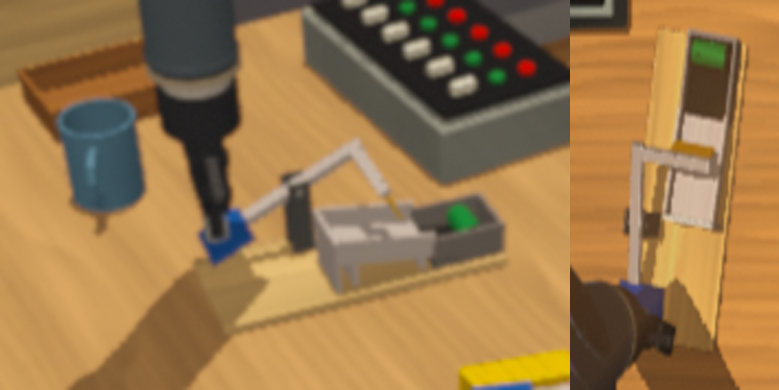

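The green battery is in the tray against the end wall, at (708,52) in the right panel, and the gate is clear of it. I'll raise the tool gently so the paddle comes back up.

```bash
python3 -m jog '[{"angular":[0,0,0],"dp":[0,0,-0.2],"claw":0},{"angular":[0,0,0],"dp":[0,0,-0.2],"claw":0},{"angular":[0,0,0],"dp":[0,0,-0.25],"claw":0},{"angular":[0,0,0],"dp":[0,0,-0.25],"claw":0},{"angular":[0,0,0],"dp":[0,0,-0.25],"claw":0}]'
python3 -m jog '[{"angular":[0,0,0],"dp":[0,0,-0.5],"claw":0},{"angular":[0,0,0],"dp":[0,0,-0.8],"claw":0},{"angular":[0,0,0],"dp":[0,0,-0.8],"claw":0},{"angular":[0,0,0],"dp":[0,0,-0.8],"claw":0},{"angular":[0,0,0],"dp":[0,0,0],"claw":0}]'
python3 -m jog '[{"angular":[0,0,0],"dp":[0.7,-0.7,0],"claw":0},{"angular":[0,0,0],"dp":[0.7,-0.7,0],"claw":0},{"angular":[0,0,0],"dp":[0.5,-0.5,0],"claw":0},{"angular":[0,0,0],"dp":[0,0,0],"claw":0},{"angular":[0,0,0],"dp":[0,0,0],"claw":0}]'
python3 look.py l3; python3 where.py
python3 - <<'E'
from rig import *
import cv2,numpy as np
for n in('top','side'):
    f=snapshot(n)['frame'];cv2.imwrite(f'pics/{n}_end.png',f[:,:,::-1])
E
```

```text
time_s: 3.95
ee_pos: [0.4397, 0.296, 0.1024]
tcp_rot: [2.464, 1.947, 0.002]
wrist_force: [0.5, -0.2, -0.8]
opening: -0.002
time_s: 4.45
ee_pos: [0.4414, 0.297, 0.222]
tcp_rot: [2.465, 1.947, 0.013]
wrist_force: [0.6, 0.3, -1.1]
opening: 0.0
time_s: 4.95
ee_pos: [0.3826, 0.3875, 0.2171]
tcp_rot: [2.463, 1.949, -0.0]
wrist_force: [0.1, -0.0, 0.6]
opening: 0.0
5.1 [0.3835 0.3863 0.2173] z [ 0.    -0.001 -1.   ] x [ 0.233  0.973 -0.001] F [-0.2  0.3 -0.4] -0.00011782043147711725
chute mm [-195.9  111.   217.3]
to go, tool fractions [-1.86  1.88  2.63]
```

View pics/l3.png

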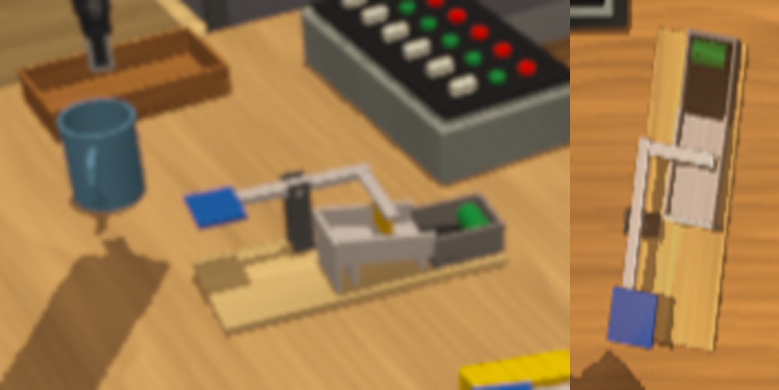

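View pics/top_end.png

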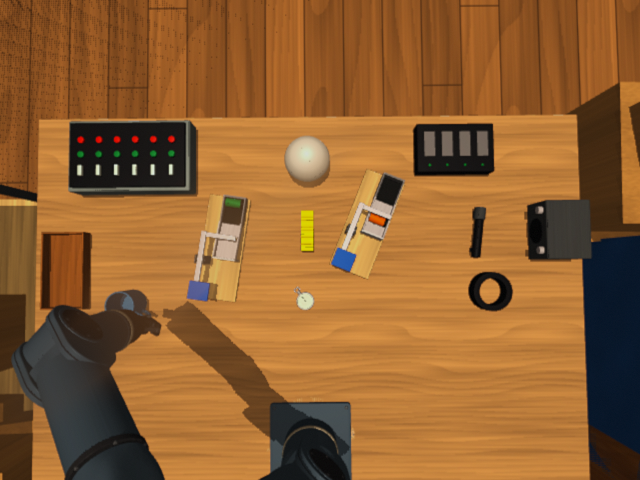

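The paddle is back level at (215,207) and the gate is shut. The green battery lies in the tray, the orange one is still at (377,220), and nothing else has moved. The gripper is clear of everything at about 0.22 m.

```bash
python3 -c "
from rig import *
print(job_done())"
```

```text
the job is handed in; nothing more can be done
None
```

The green battery is out in its catch tray, its gate is shut again, and I handed the job in at about 5 s of the 32 s allowed. I pressed the green chute's paddle down with the shut fingertips to a height of about 56 mm. Once the battery had rolled out, I let the paddle rise and moved the arm clear.

- **Last pictures:** the green battery lies against the tray's end wall, the paddle is level and the gate is down. The orange chute is still shut with its battery in place. Judged by eye, nothing else on the counter has moved.
- **Position check:** fitting the chute's position from each camera alone gave paddle positions about 4 mm apart. I used the combined fit, and the tips landed near the paddle's centre.
- **Force check that disagreed:** the wrist force read about 0 N when the paddle was already halfway down. Fully pressed it read 5.8 N, close to the 6 N expected. I went by height and the pictures instead.

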